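Load the connector carrier and index it to the press

ROBOT

A 6-joint arm with a two-finger parallel gripper is mounted at the origin on the work surface. World frame = base frame: x ahead of the robot, y to its left, z up, the work surface at z = 0. Lengths are in m, angles in rad, forces in N, time in s.
With the tool pointing down it reaches from about 0.35 to 0.975 m from the base axis. Payload 4.9 kg.
Tool frame: the origin (TCP) lies at the very end of the fingers, on their centre line; the grasp point (between the pads) lies 19 mm behind it; z points along the fingers, y is the line along which they close (so a half turn about z gives the same grasp; the last joint's range is limited). The gripper opens to 85 mm and grips with 20 to 120 N. Pads are 22 mm wide; open, the fingers measure 114 mm over their backs; the gripper's body (76 mm by 85 mm) begins 54 mm behind the grasp point. The pads swing forward as they close: fully open they stand 13 mm farther back than shut.
Start: joints at [-1.43, 0.053, 1.613, -0, 1.476, -0.119], TCP at [0.161, -0.604, 0.231] pointing down, gripper open.
Joint ranges: [-3.01, 3.01], [-1.01, 2.22], [0.06, 2.58], [-1.02, 4.17], [0.09, 2.62], [-3.14, 3.14]. Speed limits (rad/s): [2.57, 2.57, 3.14, 3.14, 3.14, 3.14].

INTERFACE

Orientations are given as a unit quaternion [w, x, y, z].
In Python, from plant import manip gives the robot as it stands.
- The arm moves only by the shell command python3 -m pendant 'ROWS'. ROWS is JSON, a list of rows, each a list of 3 entries, a list of its own where there are three numbers: the opening, from 0 (shut) to 1 (fully open), then the shift along the tool's x, y, z in units of 12 cm (1.0 is 12 cm), then the turn about the tool's z in units of pi rad (1.0 is pi rad). In form: [[gripper, [dx, dy, dz], roll], ...]. A call has 1 to 10 rows; each row is the pose to reach, as a shift and turn from the pose commanded when the call began, along the tool's axes at that moment, turning the shorter way round; what a row does not reach only later rows make up. A row lasts 1/10 s, in which the tool goes at most 50 mm and 8.59 degrees, less where a joint would pass 70% of its speed; a pose out of reach is approached as far as the arm can. A call with a number of a shift or a turn outside -1 to 1 is refused whole. A call with a gripper value outside its range is refused whole. The fingers move at their own pace and stop on an object; the grip force is fixed at half the most. Time passes only in rows, so rows that repeat a pose let the fingers close. It gives the time, the measured TCP pose, the force, the opening and the grip force at its end, in the units of the state.
- manip.state(): the state, without advancing time (a new reading comes with each control period).
- manip.grab_frame(name): name is "scene" or "top" or "wrist"; returns a dict with "img" (420x560x3 uint8, red, green, blue), "fx", "fy", "cx", "cy" (pixels), "D" ([k1, k2, p1, p2, k3] as OpenCV has them; the pictures are not rectified), "eye" and "rotation" of the camera in the world; the wrist camera has in their place "tool_from_camera" (4x4, takes a point from camera to tool coordinates, whose origin is the TCP and whose axes are the flange's). Camera axes: x right, y down, z forward; pixel columns grow to the right and rows downward; lengths in m; the calibration is good to about 2 mm. A picture is of the moment at which its call begins: read the wrist's pose just before it. There is no depth.
- manip.job_done(): hands the job in; it is judged then, once.
The state is a dict: "time": time; "joint_pos": joint angles; "joint_vel": joint speeds; "joint_efforts": joint torques, N m; "tool_pos": TCP position; "tool_rot": TCP orientation; "contact_force": force on the tool from outside, world axes, zero at the start; "ft_torque": the same for the moment, N m; "gripper_width": opening from 0.0 (shut) to 1.0 (fully open); "grasp_force": force on a finger pad.
Only numpy, scipy, OpenCV 4.12 (cv2) and the standard library are available. Lean on these libraries where they do the work, as an engineer would, in place of code of your own. Each camera call takes 0.05 s, during which the arm holds its last target. There are 200 camera calls.

TASK

Stand the two loose connector housings in the carrier on the rail slide, each fully down in the pocket that fits its length, and let go of them. Then push the carrier along the rail towards the small press until it clicks into the hidden spring detent of the press station, which you can only feel, and leave it held there with both housings still in place. Do not shift or tip the jar or the roll of tape.

Things in the scene. Friction and masses are not known exactly. Their poses are not given: they have to be found in the camera images.
- rail: Fixed rail slide: grey base plate 100 x 400 x 10 mm, two steel rails on it (top 20 mm above the bench). Origin on the bench under its middle. Its +y axis points along the rail to a small bench press beyond its end (local y 200 to 330 mm, up to 160 mm high). The carrier moves along +y.
- carrier (a joint): Aluminium carrier, 90 mm across the rail, 130 mm along it, 22 to 44 mm above the bench, captive on the rails. Value: travel along the rail's +y, 0 to 0.21 m; its centre is at local x = 0, y = value - 0.11. Starts at 0 to 0.04, stays where left (friction 2 N). The detent catches it somewhere between 0.15 and 0.19, without play; just over 20 N drive it out of the notch. If overrun, push it back.
- plunger (a joint): Hidden spring plunger of the station; its place along the rail is not given and differs each time. Lift in m: 0 before the carrier reaches it, about 0.005 riding on the carrier's track, about 0.001 seated in its notch. The carrier's entry ramp lifts it over 38 mm of travel (push up to about 11 N), then it rides level for about 18 mm (about 6 N) up to the notch.
- cover (a point): Middle of the top of the fixed grey sheet cover on the rail's far side that hides the plunger: 35 mm across the rail, 190 mm along it, top 78 mm above the bench. Axes as the rail's.
- long_pocket (a point): Middle of the floor of the carrier's longer pocket, nearer the press (35 mm ahead of the carrier's centre): opening 48 mm across the rail, 31 mm along it, 12 mm deep, open at the top; floor 32 mm above the bench. Axes as the rail's.
- short_pocket (a point): Middle of the floor of the carrier's shorter pocket, 35 mm behind the carrier's centre: opening 36 mm across the rail, 31 mm along it, 12 mm deep; floor 32 mm above the bench. Axes as the rail's.
- push_face (a point): Middle of the carrier's rear end face (the one away from the press), a flat upright face 90 mm wide, from 22 to 44 mm above the bench; this point is 33 mm above it. Push here along the rail's +y. Axes as the rail's.
- long_housing: Off-white plastic connector housing, a block 40 x 24 x 32 mm (x, y, z) with two rows of five dark openings on top; about 25 to 50 g. Origin at the centre of its underside. Stands loose on the bench; goes in the long pocket with its length across the rail.
- short_housing: The same, 28 x 24 x 32 mm with two rows of three openings; goes in the short pocket with its length across the rail.
- jar: Bystander: clear jar with white cap, 58 mm across, 70 mm high, between the housings. Origin at the centre of its underside.
- tape: Bystander: black roll of tape lying flat, 72 mm across, 19 mm high. Origin at the centre of its underside.
Things that resemble listed ones, but are neither listed nor needed, are in the scene too. What is shaped like the long_housing but pink is not meant. Leave any turquoise look-alike of the short_housing alone.

How it is judged:
On the way, in this order (a step that is already met when the one before it is completed fails the run):
1. both housings stand fully down in their own pockets and are let go (horizontal distance between long_housing and long_pocket below 0.009 m and z of long_housing in the frame of long_pocket between -0.004 and 0.004 m and angle between each of long_housing, short_housing's own z axis and vertical below 0.15 rad and horizontal distance between short_housing and short_pocket below 0.009 m and z of short_housing in the frame of short_pocket between -0.004 and 0.004 m and contact force between the fingers and long_housing below 0.1 N and contact force between the fingers and short_housing below 0.1 N), for 0.2 s.
2. the carrier is pushed until the plunger sits in its notch (value of joint carrier between 0.143 and 0.197 m and value of joint plunger below 0.003 m and velocity of joint carrier between -0.005 and 0.005 m/s), for 0.2 s.
At the end, for the whole second after the job is handed in: Both housings stand upright (within 0.15 rad) in their own pockets, underside within 4 mm of the pocket floor and 9 mm of its middle, and the carrier rests in the station detent: its travel between 0.143 and 0.197 m with the plunger dropped into the notch (lift under 3 mm), not moving (all of step 2 and horizontal distance between long_housing and long_pocket below 0.009 m and z of long_housing in the frame of long_pocket between -0.004 and 0.004 m and angle between each of long_housing, short_housing's own z axis and vertical below 0.15 rad and horizontal distance between short_housing and short_pocket below 0.009 m and z of short_housing in the frame of short_pocket between -0.004 and 0.004 m); the robot touches nothing.
It fails at once if the jar is shifted more than 15 mm or tipped (distance of jar from where it was at the start of the episode above 0.015 m or angle between jar's own z axis and vertical above 0.3 rad).
It fails at once if the tape is shifted more than 15 mm or tipped (distance of tape from where it was at the start of the episode above 0.015 m or angle between tape's own z axis and vertical above 0.3 rad).
It also fails if it takes over 72 s, if anything falls off the work surface, if the arm or the gripper's body presses on something with over 40 N, if the wrist force passes 120 N, or if a joint passes its speed limit or range.

## Working session

There is one attempt and no reset: what is moved stays moved. The work goes in short steps, Python scripts to look and compute and a shell command to move; the robot and the scene stay as the last step left them, time stands still between calls to the robot, and variables do not carry over. Pictures are saved under pics/ and viewed, at most 10 in all, crops included, and the job is handed in when it is done.

```bash
mkdir -p pics; cat > h.py <<'E'
import numpy as np, cv2, pickle
from plant import manip
from scipy.spatial.transform import Rotation as R
def grab(n):
    s=manip.state(); f=manip.grab_frame(n); f['state']=s; return f
def cam(f):
    K=np.array([[f['fx'],0,f['cx']],[0,f['fy'],f['cy']],[0,0,1.]]);D=np.array(f['D'],float)
    if 'eye' in f: return K,D,np.array(f['eye']),np.array(f['rotation'])
    s=f['state'];q=s['tool_rot'];Rt=R.from_quat([q[1],q[2],q[3],q[0]]).as_matrix();T=np.array(f['tool_from_camera'])
    return K,D,Rt@T[:3,3]+np.array(s['tool_pos']),Rt@T[:3,:3]
def px2w(f,uv,z):
    K,D,e,Rc=cam(f);p=cv2.undistortPoints(np.array(uv,float).reshape(-1,1,2),K,D).reshape(-1,2)
    d=np.c_[p,np.ones(len(p))]@Rc.T
    return e+d*((z-e[2])/d[:,2])[:,None]
def w2px(f,P):
    K,D,e,Rc=cam(f);c=(np.array(P,float).reshape(-1,3)-e)@Rc
    return cv2.projectPoints(c,np.zeros(3),np.zeros(3),K,D)[0].reshape(-1,2)
def save(f,n): cv2.imwrite('pics/'+n,f['img'][:,:,::-1])
E
python3 - <<'E'
from h import *
for n in('scene','top','wrist'):
    f=grab(n); pickle.dump(f,open(n+'.pkl','wb')); save(f,n+'0.png')
    print(n,cam(f)[2],cam(f)[3].round(3).tolist(),f['fx'],f['D'])
print(manip.state())
E
```

```text
scene [0.81802773 0.33205796 0.72382044] [-0.095, 0.343, 0.894, -0.271] 479.5199229135862 [-0.14626108  0.          0.          0.          0.        ]
top [0.44037988 0.00445648 0.92899623] [0.035, -0.699, 0.713, -0.043] 420.7764692622138 [-0.08471181  0.          0.          0.          0.        ]
wrist [ 0.23653105 -0.58277259  0.37333454] [[0.258, -0.919, -0.297], [-0.966, -0.247, -0.077], [-0.002, 0.307, -0.952]] 319.42510569361116 [-0.0178028  0.         0.         0.         0.       ]
{'time': 0.15, 'joint_pos': array([-1.42996179e+00,  5.32317184e-02,  1.61400148e+00, -1.75171084e-06,
        1.47601246e+00, -1.18976586e-01]), 'joint_vel': array([-4.46567032e-04, -2.00973704e-03, -3.37731391e-03,  1.80298253e-05,
        2.29069483e-04,  4.80273393e-04]), 'joint_efforts': array([ 3.61397024e-04, -3.94242740e+01, -3.70722342e+01, -1.04528663e-04,
        4.66363854e-03,  1.35048410e-05]), 'tool_pos': array([ 0.16050469, -0.6035221 ,  0.23031534]), 'tool_rot': array([-8.26441062e-04,  9.91573783e-01,  1.29540537e-01, -9.90441924e-06]), 'contact_force': array([-0.44709501, -0.7844815 , -0.25360404]), 'ft_torque': array([ 0.03532061, -0.05480195,  0.00262064]), 'grasp_force': 0.0, 'gripper_width': 0.9950903643299414}
```

View pics/top0.png

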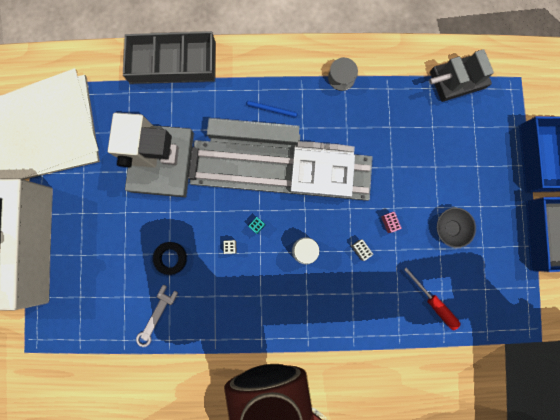

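View pics/scene0.png

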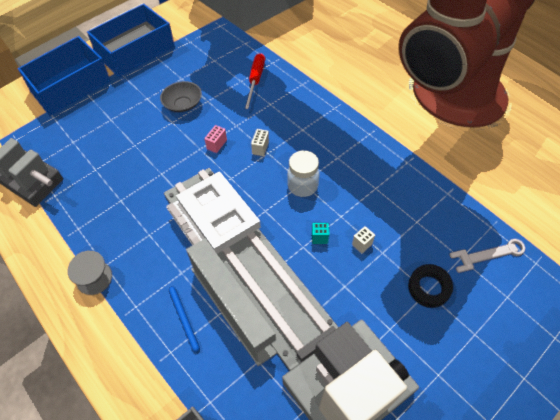

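Top view: off-white housings are at (229,247), 2x3 openings (short), and (362,250), 2x5 (long). The pink block (392,222) and the turquoise one (257,225) are decoys. The jar is at (306,251), the tape at (170,258), the carrier at (322,170), and the press on the left at (150,150). An enlarged crop will confirm this.

```bash
sed -i "s/np.array(f\['rotation'\])/R.from_quat(np.roll(f['rotation'],-1)).as_matrix()/" h.py
python3 - <<'E'
from h import *
t=pickle.load(open('top.pkl','rb'));s=pickle.load(open('scene.pkl','rb'))
a=cv2.resize(t['img'][130:280,190:410],None,fx=3.6,fy=3.6,interpolation=cv2.INTER_CUBIC)
cv2.imwrite('pics/crop1.png',a[:,:,::-1])
b=cv2.resize(s['img'][120:270,160:380],None,fx=3.6,fy=3.6,interpolation=cv2.INTER_CUBIC)
cv2.imwrite('pics/crop2.png',b[:,:,::-1])
E
```

```text
(no output)
```

View pics/crop1.png

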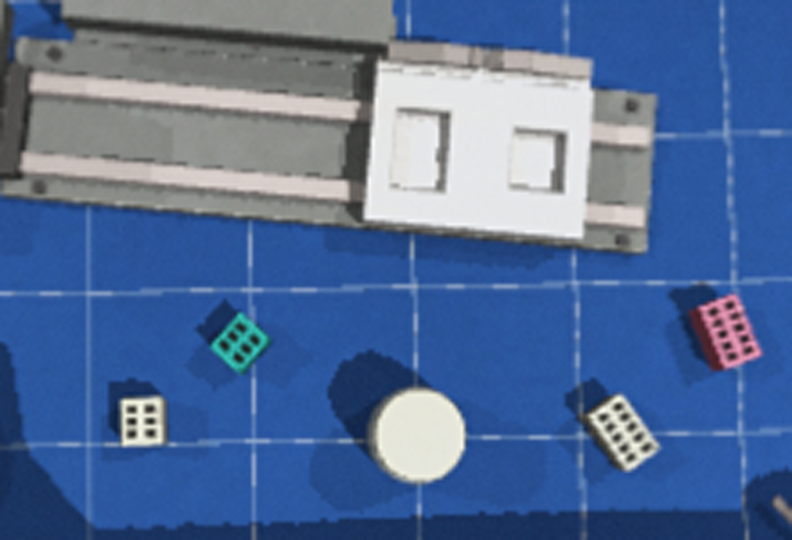

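View pics/crop2.png

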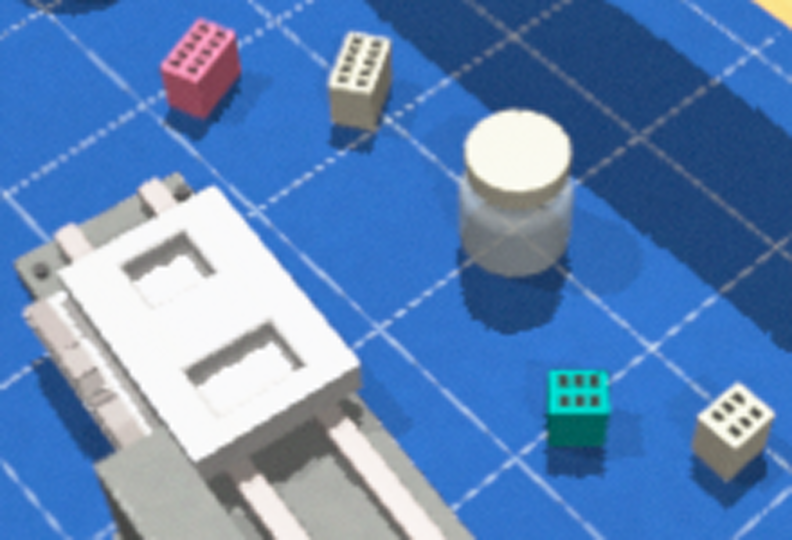

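Confirmed: in the top crop, the 2x3 off-white block is at crop1 (143,421) and the 2x5 at crop1 (623,432). The decoys are pink and turquoise. I'll fit poses from the corners in both views.

```bash
cat > fit.py <<'E'
from h import *
from scipy.optimize import least_squares
t=pickle.load(open('top.pkl','rb'));s=pickle.load(open('scene.pkl','rb'))
C1=lambda p:(np.array(p,float)+.5)/3.6-.5+[190,130]
C2=lambda p:(np.array(p,float)+.5)/3.6-.5+[160,120]
def rect(L,W,z,x,y,a):
    c=np.array([[1,1],[1,-1],[-1,-1],[-1,1]])*[L/2,W/2]
    r=np.array([[np.cos(a),-np.sin(a)],[np.sin(a),np.cos(a)]])
    return np.c_[c@r.T+[x,y],np.full(4,z)]
def near(P,Q):
    return min((P-np.roll(Q[::d],k,0) for k in range(4) for d in(1,-1)),key=lambda e:(e**2).sum())
def fit(name,L,W,z,p1,p2):
    c=px2w(t,C1(p1),z).mean(0)[:2]; best=None
    for a in np.arange(0,3.14,.3):
        def f(v):
            P=rect(L,W,z,*v)
            r=[near(w2px(t,P),C1(p1)).ravel()]
            if p2 is not None:r.append(near(w2px(s,P),C2(p2)).ravel())
            return np.concatenate(r)
        o=least_squares(f,[*c,a])
        if best is None or o.cost<best.cost: best=o
    print(name,best.x.round(4),'yaw',np.degrees(best.x[2])%180,'rms px',np.sqrt((best.fun**2).mean()))
    for w,p,cc in((t,p1,C1),(s,p2,C2)):
        if p is not None: q=px2w(w,cc(p),z); print('   ',q.mean(0)[:2].round(4),np.linalg.norm(q-np.roll(q,-1,0),axis=1).round(4))
    return best.x
if __name__=='__main__':
    fit('short',.028,.024,.032,[(121,397),(165,397),(165,445),(121,445)],[(738,383),(774,414),(737,450),(697,425)])
    fit('long',.040,.024,.032,[(587,415),(623,394),(660,440),(627,471)],[(346,32),(391,40),(378,100),(330,86)])
    fit('carrier',.09,.13,.044,[(378,58),(593,82),(584,238),(363,219)],[(62,270),(212,188),(359,363),(205,470)])
    fit('lp',.048,.031,.044,[(397,107),(450,112),(443,192),(390,187)],[(186,378),(272,320),(305,364),(218,416)])
    fit('sp',.036,.031,.044,[(514,127),(567,132),(562,193),(509,187)],[(123,266),(184,232),(215,272),(150,309)])
    q=px2w(t,[(306,251)],.07);print('jar',q, px2w(t,[(170,258)],.019))
    print('cover',px2w(t,C1([(62,22),(395,45)]),.078))
    print('plate end',px2w(t,C1([(655,95),(648,250)]),.01))
E
python3 fit.py
```

```text
short [0.4502 0.1156 3.1781] yaw 2.091447200808716 rms px 0.8727180700117306
    [0.4501 0.1134] [0.026  0.0282 0.026  0.0282]
    [0.4505 0.1172] [0.0229 0.027  0.022  0.0311]
long [ 0.4379 -0.1693  0.6352] yaw 36.39155483131905 rms px 0.9543226893517326
    [ 0.4388 -0.171 ] [0.025  0.0348 0.027  0.0405]
    [ 0.4374 -0.1676] [0.0254 0.0433 0.0277 0.0397]
carrier [ 0.6042 -0.0867 -0.1008] yaw 174.22301822141898 rms px 1.521314235030183
    [ 0.607 -0.089] [0.1296 0.0945 0.1312 0.0977]
    [ 0.6026 -0.0852] [0.0859 0.1293 0.0884 0.136 ]
lp [ 0.6069 -0.0519 -0.0965] yaw 174.47192616237885 rms px 0.7084728757803654
    [ 0.6072 -0.0534] [0.0317 0.0485 0.0315 0.0485]
    [ 0.6069 -0.0507] [0.0502 0.0299 0.0479 0.0263]
sp [ 0.5995 -0.1222  3.0173] yaw 172.8757947760469 rms px 0.49623683368394117
    [ 0.5997 -0.1235] [0.0318 0.037  0.0317 0.0364]
    [ 0.5995 -0.121 ] [0.0348 0.0298 0.0367 0.0299]
jar [[ 0.43763978 -0.0468292   0.07      ]] [[0.42783668 0.2435119  0.019     ]]
cover [[ 0.67948214  0.15346741  0.078     ]
 [ 0.66208627 -0.03841909  0.078     ]]
plate end [[ 0.64551276 -0.20308692  0.01      ]
 [ 0.54844474 -0.19433296  0.01      ]]
```

```bash
cat > go.py <<'E'
import sys
from h import *
def ang():
    q=manip.state()['tool_rot'];return R.from_quat(np.roll(q,-1))
def go(x,y,z,a):
    s=manip.state();r=ang();M=r.as_matrix()
    cur=np.degrees(np.arctan2(M[1,1],M[0,1])); d=(a-cur+90)%180-90
    print('t',round(s['time'],2),'pos',s['tool_pos'].round(4),'close',round(cur%180,2),'tilt',M[2,2].round(4),'F',s['contact_force'].round(1),'w',round(s['gripper_width'],3),'g',s['grasp_force'])
    print('shift',(M.T@(np.array([x,y,z])-s['tool_pos'])/.12).round(3),'roll',round(-d/180,4))
if __name__=='__main__': go(*map(float,sys.argv[1:]))
E
python3 -m pendant '[[1,[0.5,-0.46,0],-0.04],[1,[1,-0.92,0],-0.08],[1,[1,-0.92,0],-0.119],[1,[1,-0.92,0],-0.119],[1,[1,-0.92,0],-0.119]]' ; python3 go.py .438 -.169 .18 126.4
```

```text
time: 0.65
tool_pos: [0.249, -0.4652, 0.2312]
tool_rot: [0.0, 0.95, 0.312, -0.0]
contact_force: [0.1, 0.4, -0.2]
gripper_width: 1.001
grasp_force: 0.0
t 0.65 pos [ 0.249  -0.4652  0.2312] close 126.41 tilt -1.0 F [ 0.1  0.4 -0.2] w 1.001 g 0.0
shift [ 2.733 -1.052  0.426] roll 0.0001
```

```bash
python3 -m pendant '[[1,[0.4,-0.15,0.05],0],[1,[0.8,-0.3,0.1],0],[1,[1,-0.38,0.15],0],[1,[1,-0.38,0.15],0]]' >/dev/null; python3 -m pendant '[[1,[0.4,-0.15,0.05],0],[1,[0.8,-0.3,0.1],0],[1,[1,-0.38,0.15],0],[1,[1,-0.38,0.15],0]]' >/dev/null; python3 -m pendant '[[1,[0.4,-0.15,0.05],0],[1,[0.73,-0.29,0.12],0],[1,[0.73,-0.29,0.12],0],[1,[0.73,-0.29,0.12],0]]' ; python3 - <<'E'
from h import *
f=grab('wrist');pickle.dump(f,open('w1.pkl','wb'));
i=cv2.resize(f['img'],None,fx=1.4,fy=1.4,interpolation=cv2.INTER_CUBIC);cv2.imwrite('pics/w1.png',i[:,:,::-1])
print(w2px(f,[[.438,-.169,.032]])*1.4)
E
python3 go.py .438 -.169 .013 126.4
```

```text
time: 1.85
tool_pos: [0.4377, -0.1724, 0.181]
tool_rot: [0.0, 0.95, 0.311, -0.0]
contact_force: [-0.9, -0.2, -0.7]
gripper_width: 1.002
grasp_force: 0.0
[[389.772117   268.85302842]]
t 1.9 pos [ 0.4376 -0.1729  0.1813] close 126.21 tilt -1.0 F [-0.8 -0.2  0.5] w 0.997 g 0.0
shift [ 0.023 -0.025  1.402] roll -0.001
```

View pics/w1.png

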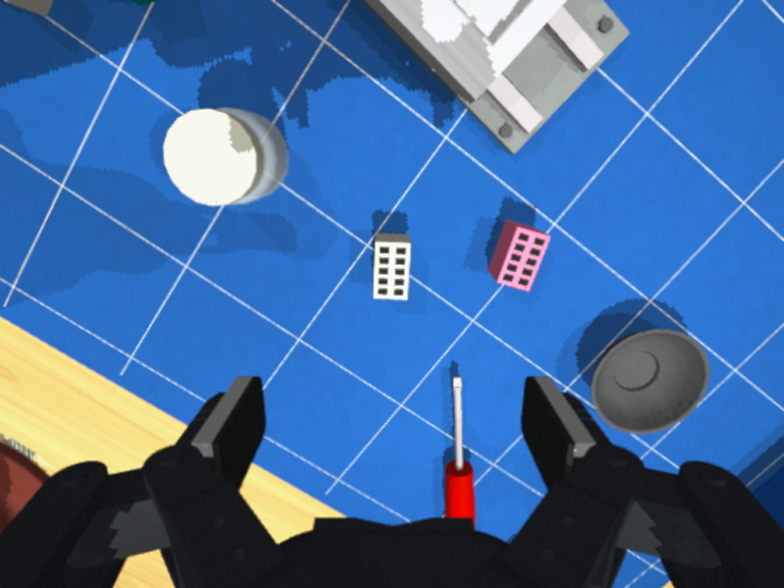

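Wrist view: long housing top at about (376,242)-(408,300), with pink's nearest corner at (490,275). A partly open gripper (0.6) will clear pink. Refining the position:

```bash
python3 - <<'E'
from h import *
from fit import rect,near
from scipy.optimize import least_squares
f=pickle.load(open('w1.pkl','rb'))
p=(np.array([(376,242),(411,242),(408,300),(374,299)],float)+.5)/1.4-.5
o=least_squares(lambda v:near(w2px(f,rect(.04,.024,.032,*v)),p).ravel(),[.438,-.17,.635]);print(o.x,np.degrees(o.x[2])+90,o.fun.round(1))
E
python3 go.py .438 -.169 .1 126.4
```

```text
[ 0.43762874 -0.17117313  0.59928449] 124.33647189351214 [-0.6 -0.4  0.3  0.6  0.4 -0.  -0.1 -0.2]
t 1.9 pos [ 0.4376 -0.1729  0.1813] close 126.21 tilt -1.0 F [-0.8 -0.2  0.5] w 0.997 g 0.0
shift [ 0.023 -0.024  0.677] roll -0.001
```

```bash
python3 -m pendant '[[0.62,[0.012,-0.016,0.35],0.007],[0.62,[0.012,-0.016,0.7],0.007],[0.62,[0.012,-0.016,0.9],0.007],[0.62,[0.012,-0.016,0.9],0.007],[0.62,[0.012,-0.016,0.9],0.007]]'; python3 go.py .4377 -.1705 .013 125
```

```text
time: 2.4
tool_pos: [0.4376, -0.1703, 0.0737]
tool_rot: [0.0, 0.954, 0.3, 0.0]
contact_force: [-0.3, 0.6, -0.3]
gripper_width: 0.621
grasp_force: 0.0
t 2.4 pos [ 0.4376 -0.1703  0.0737] close 124.91 tilt -1.0 F [-0.3  0.6 -0.3] w 0.621 g 0.0
shift [-0.     0.001  0.506] roll -0.0005
```

```bash
python3 -m pendant '[[0.62,[0,0,0.25],0],[0.62,[0,0,0.5],0],[0.62,[0,0,0.5],0],[0,[0,0,0.5],0],[0,[0,0,0.5],0],[0,[0,0,0.5],0],[0,[0,0,0.5],0],[0,[0,0,0.5],0]]';  python3 -m pendant '[[0,[0,0,-0.2],0],[0,[0,0,-0.6],0],[0,[0,0,-0.85],0],[0,[0,0,-0.85],0],[0,[0,0,-0.85],0]]'; python3 go.py .6069 -.0519 .115 84.4
```

```text
time: 3.2
tool_pos: [0.4399, -0.1701, 0.016]
tool_rot: [0.002, 0.954, 0.301, 0.002]
contact_force: [-1.6, 0.2, 7.1]
gripper_width: 0.262
grasp_force: 60.6
time: 3.7
tool_pos: [0.4384, -0.169, 0.1166]
tool_rot: [0.001, 0.954, 0.301, 0.001]
contact_force: [0.3, 0.2, -1.8]
gripper_width: 0.264
grasp_force: 59.7
t 3.7 pos [ 0.4384 -0.169   0.1166] close 125.05 tilt -1.0 F [ 0.3  0.2 -1.8] w 0.264 g 59.72094118595123
shift [1.71  0.008 0.015] roll 0.2259
```

```bash
python3 -m pendant '[[0,[0.3,0,0],0.045],[0,[0.6,0,0],0.09],[0,[0.9,0,0],0.135],[0,[0.95,0,0],0.18],[0,[0.95,0,0],0.226],[0,[0.95,0,0],0.226],[0,[0.95,0,0],0.226]]'; python3 go.py .6069 -.0519 .115 84.4
```

```text
time: 4.4
tool_pos: [0.5299, -0.1028, 0.1134]
tool_rot: [-0.0, 0.999, -0.048, -0.001]
contact_force: [-0.4, -0.3, 0.4]
gripper_width: 0.266
grasp_force: 59.7
t 4.4 pos [ 0.5299 -0.1028  0.1134] close 84.53 tilt -1.0 F [-0.4 -0.3  0.4] w 0.266 g 59.67277765274048
shift [ 0.598 -0.484 -0.014] roll 0.0007
```

```bash
python3 -m pendant '[[0,[0.3,-0.24,0],0],[0,[0.59,-0.475,0.0],0],[0,[0.59,-0.475,0.0],0],[0,[0.59,-0.475,0.0],0],[0,[0.59,-0.475,0.0],0]]'; python3 - <<'E'
from h import *
f=grab('wrist');pickle.dump(f,open('w2.pkl','wb'));
i=cv2.resize(f['img'],None,fx=1.4,fy=1.4,interpolation=cv2.INTER_CUBIC);cv2.imwrite('pics/w2.png',i[:,:,::-1])
E
python3 go.py .6069 -.0519 .115 84.4
```

```text
time: 4.9
tool_pos: [0.606, -0.0538, 0.1143]
tool_rot: [0.0, 0.999, -0.049, -0.001]
contact_force: [0.6, -0.7, -0.2]
gripper_width: 0.267
grasp_force: 59.7
t 4.95 pos [ 0.6059 -0.0539  0.1145] close 84.36 tilt -1.0 F [ 0.   0.2 -0. ] w 0.264 g 59.71572697162628
shift [ 0.006 -0.018 -0.004] roll -0.0002
```

View pics/w2.png

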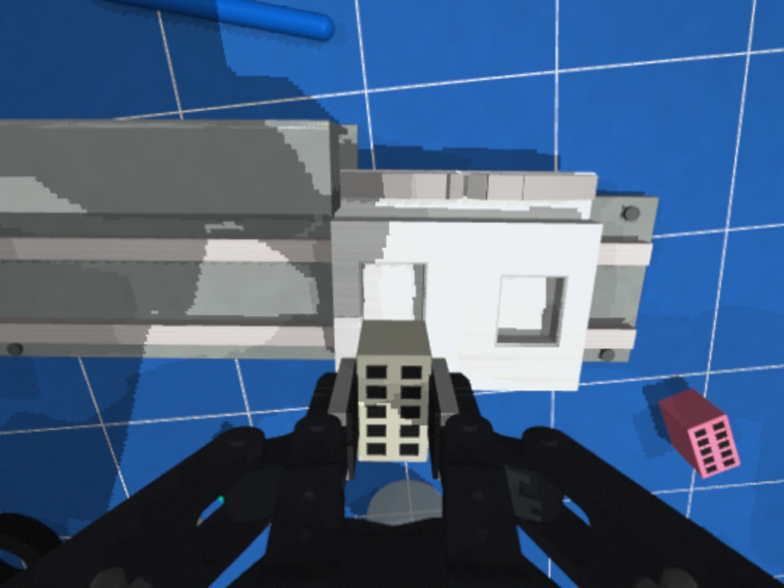

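Wrist view: the housing is held upright and square, with its top at (357,358)-(428,461). The long pocket's far edge runs (362,263)-(427,264). The short pocket is at (500,277)-(563,346). Next I'll fit the carrier and housing poses.

```bash
cat > fit2.py <<'E'
from fit import *
def carr(v,L): 
    x,y,a=v;r=np.array([[np.cos(a),-np.sin(a)],[np.sin(a),np.cos(a)]]);L=np.array(L,float)
    return np.c_[L@r.T+[x,y],np.full(len(L),.044)]
def fitc(f,L,p):
    o=least_squares(lambda v:(w2px(f,carr(v,L))-p).ravel(),[.603,-.087,-.1],loss='soft_l1')
    print('carrier',o.x.round(4),'rail deg',90+np.degrees(o.x[2]),o.fun.reshape(-1,2).round(1).tolist())
    print('long',carr(o.x,[(0,.035)])[0,:2],'short',carr(o.x,[(0,-.035)])[0,:2]);return o.x
def U(p): return (np.array(p,float)+.5)/1.4-.5
E
python3 - <<'E'
from fit2 import *
f=pickle.load(open('w2.pkl','rb'))
L=[(.024,.0505),(.024,.0195),(.018,-.0195),(.018,-.0505),(-.018,-.0505),(-.018,-.0195),(.045,-.065),(-.045,-.065)]
fitc(f,L,U([(362,263),(427,264),(500,277),(568,276),(563,346),(497,345),(602,223),(580,390)]))
for zb in(.0985,.1):
  p=U([(357,358),(432,358),(428,461),(359,461)]);z=zb+.032
  q=px2w(f,p,z);print(q.mean(0),np.linalg.norm(q-np.roll(q,-1,0),axis=1))
  o=least_squares(lambda v:near(w2px(f,rect(.04,.024,z,*v)),p).ravel(),[.607,-.05,-.1]);print(o.x,np.degrees(o.x[2])+90,o.fun.round(1))
  print('front bottom',px2w(f,U([(358,321),(428,321)]),zb))
E
```

```text
carrier [ 0.6032 -0.0886 -0.1019] rail deg 84.16014833908972 [[0.6, 0.9], [-0.7, 0.4], [3.0, -0.1], [-1.1, 0.8], [-3.7, -1.7], [1.1, -1.2], [1.1, 0.1], [-1.1, -0.4]]
long [ 0.60675472 -0.05373915] short [ 0.59963235 -0.12337586]
[ 0.60322798 -0.0531793   0.1305    ] [0.02346432 0.03869837 0.02347952 0.0387011 ]
[ 0.60310651 -0.05317201 -0.1023252 ] 84.13719807012653 [-0.7 -1.2  0.6 -0.9  0.6  1.5 -0.4  1.2]
front bottom [[ 0.62364218 -0.04142521  0.0985    ]
 [ 0.62108001 -0.06796823  0.0985    ]]
[ 0.60418906 -0.05326891  0.132     ] [0.02318679 0.03824065 0.02320181 0.03824335]
[ 0.60402193 -0.05325706 -0.10231269] 84.13791466388541 [-1.  -1.6  0.9 -1.3  0.9  2.  -0.7  1.7]
front bottom [[ 0.62421681 -0.04160777  0.1       ]
 [ 0.62167884 -0.06790011  0.1       ]]
```

```bash
python3 -m pendant '[[0,[0.03,0,0.2],0.001],[0,[0.03,0,0.38],0.001],[0,[0.03,0,0.42],0.001],[0,[0.03,0,0.46],0.001],[0,[0.03,0,0.49],0.001],[0,[0.03,0,0.51],0.001],[0,[0.03,0,0.53],0.001],[0,[0.03,0,0.545],0.001],[0,[0.03,0,0.545],0.001]]'; python3 go.py .6068 -.0537 .048 84.2
```

```text
time: 5.85
tool_pos: [0.6105, -0.0536, 0.0495]
tool_rot: [-0.0, 0.999, -0.051, -0.0]
contact_force: [0.4, 0.4, -0.7]
gripper_width: 0.264
grasp_force: 59.7
t 5.85 pos [ 0.6105 -0.0536  0.0495] close 84.19 tilt -1.0 F [ 0.4  0.4 -0.7] w 0.264 g 59.700220227241516
shift [-0.031  0.004  0.012] roll -0.0
```

```bash
python3 -m pendant '[[0,[0,0,0.012],0],[0,[0,0,0.02],0],[0,[0,0,0.02],0]]'; python3 -m pendant '[[0.5,[0,0,0],0],[0.5,[0,0,0],0],[0.5,[0,0,0],0],[0.5,[0,0,-0.2],0],[0.5,[0,0,-0.6],0],[0.7,[0,0,-1],0],[0.9,[0,0,-1],0],[1,[0,0,-1],0],[1,[0,0,-1],0]]';python3 go.py .4502 .1145 .18 92
```

```text
time: 6.15
tool_pos: [0.6109, -0.0537, 0.0481]
tool_rot: [0.0, 0.999, -0.051, 0.0]
contact_force: [-2.7, 1.2, 4.1]
gripper_width: 0.266
grasp_force: 60.3
time: 7.05
tool_pos: [0.6096, -0.0535, 0.1654]
tool_rot: [-0.0, 0.999, -0.051, -0.001]
contact_force: [-0.2, 0.9, -0.0]
gripper_width: 1.003
grasp_force: 0.0
t 7.05 pos [ 0.6096 -0.0535  0.1654] close 84.18 tilt -1.0 F [-0.2  0.9 -0. ] w 1.003 g 0.0
shift [-1.464 -1.258 -0.118] roll -0.0434
```

```bash
python3 -m pendant '[[1,[-0.3,-0.25,-0.06],-0.02],[1,[-0.6,-0.5,-0.12],-0.043],[1,[-0.9,-0.76,-0.12],-0.043],[1,[-0.98,-0.84,-0.12],-0.043],[1,[-0.98,-0.84,-0.12],-0.043]]' >/dev/null;python3 go.py .4502 .1145 .18 92
```

```text
t 7.55 pos [0.5019 0.0597 0.1794] close 92.07 tilt -1.0 F [ 0.5 -0.4 -0.2] w 0.999 g 0.0
shift [-0.414 -0.472 -0.004] roll 0.0004
```

```bash
python3 -m pendant '[[1,[-0.25,-0.28,0],0],[1,[-0.414,-0.472,0],0],[1,[-0.414,-0.472,0],0],[1,[-0.414,-0.472,0],0]]' >/dev/null; python3 - <<'E'
from h import *
f=grab('wrist');pickle.dump(f,open('w3.pkl','wb'));
i=cv2.resize(f['img'],None,fx=1.4,fy=1.4,interpolation=cv2.INTER_CUBIC);cv2.imwrite('pics/w3.png',i[:,:,::-1])
E
python3 go.py .4502 .1145 .18 92
```

```text
t 8.0 pos [0.453  0.1126 0.181 ] close 91.88 tilt -1.0 F [-0.2  0.  -0.1] w 1.0 g 0.0
shift [-0.023 -0.017  0.009] roll -0.0007
```

View pics/w3.png

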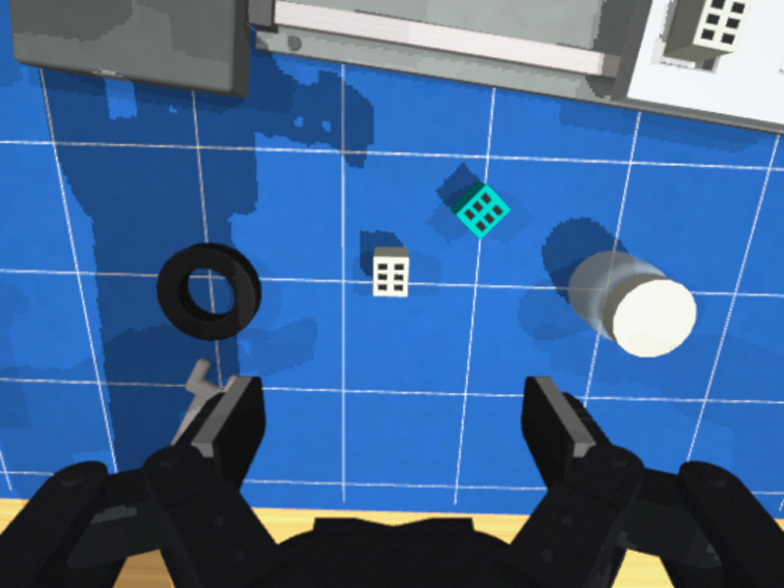

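Wrist view: short housing top is at (374,255)-(409,297). The long one stands in its pocket at the upper right. Turquoise's near corner is at (480,240).

```bash
python3 - <<'E'
from fit2 import *
from go import go
f=pickle.load(open('w3.pkl','rb'))
p=U([(374,255),(410,255),(409,297),(374,296)])
o=least_squares(lambda v:near(w2px(f,rect(.028,.024,.032,*v)),p).ravel(),[.45,.114,.03]);print(o.x,np.degrees(o.x[2])+90,o.fun.round(1))
go(o.x[0],o.x[1],.014,90+np.degrees(o.x[2]))
E
```

```text
[0.4496573  0.11419752 0.02199118] 91.2600019437332 [ 0.   0.4 -0.   0.7 -0.  -0.8  0.  -0.4]
t 8.0 pos [0.453  0.1126 0.181 ] close 91.88 tilt -1.0 F [-0.2  0.  -0.1] w 1.0 g 0.0
shift [-0.027 -0.015  1.392] roll 0.0035
```

```bash
python3 -m pendant '[[0.62,[-0.027,-0.015,0.35],0.003],[0.62,[-0.027,-0.015,0.7],0.003],[0.62,[-0.027,-0.015,0.9],0.003],[0.62,[-0.027,-0.015,0.9],0.003],[0.62,[-0.027,-0.015,0.9],0.003]]'; python3 go.py .4496 .1142 .0155 91.3
```

```text
time: 8.5
tool_pos: [0.4497, 0.1143, 0.0737]
tool_rot: [0.0, 1.0, 0.011, -0.0]
contact_force: [0.0, 0.4, -0.3]
gripper_width: 0.622
grasp_force: 0.0
t 8.5 pos [0.4497 0.1143 0.0737] close 91.31 tilt -1.0 F [ 0.   0.4 -0.3] w 0.622 g 0.0
shift [-0.001  0.001  0.485] roll 0.0
```

```bash
python3 -m pendant '[[0.62,[0,0,0.25],0],[0.62,[0,0,0.485],0],[0.62,[0,0,0.485],0],[0,[0,0,0.485],0],[0,[0,0,0.485],0],[0,[0,0,0.485],0],[0,[0,0,0.485],0],[0,[0,0,0.485],0]]';  python3 -m pendant '[[0,[0,0,-0.2],0],[0,[0,0,-0.5],0],[0,[0,0,-0.75],0],[0,[0,0,-0.75],0],[0,[0,0,-0.75],0]]'; python3 go.py .5996 -.1234 .17 84.2
```

```text
time: 9.3
tool_pos: [0.4515, 0.1153, 0.0182]
tool_rot: [-0.0, 1.0, 0.012, 0.003]
contact_force: [-0.8, -0.6, 7.9]
gripper_width: 0.262
grasp_force: 61.2
time: 9.8
tool_pos: [0.4497, 0.1152, 0.1066]
tool_rot: [-0.0, 1.0, 0.012, 0.001]
contact_force: [-1.1, -0.6, -1.9]
gripper_width: 0.26
grasp_force: 60.3
t 9.8 pos [0.4497 0.1152 0.1066] close 91.39 tilt -1.0 F [-1.1 -0.6 -1.9] w 0.26 g 60.328463315963745
shift [ 1.202  2.018 -0.525] roll 0.0399
```

```bash
python3 -m pendant '[[0,[0.15,0.2,-0.2],0.02],[0,[0.35,0.6,-0.2],0.04],[0,[0.6,0.95,-0.2],0.04],[0,[0.6,1,-0.2],0.04],[0,[0.6,1,-0.2],0.04]]' >/dev/null;python3 go.py .5960 -.1234 .118 84.2
```

```text
t 10.3 pos [ 0.523  -0.0042  0.1275] close 84.02 tilt -1.0 F [-0.4  0.6 -0.7] w 0.263 g 60.360156297683716
shift [0.708 0.924 0.076] roll -0.001
```

```bash
python3 -m pendant '[[0,[0.3,0.35,0],0],[0,[0.55,0.7,0.05],0],[0,[0.7,0.92,0.076],0],[0,[0.7,0.92,0.076],-0.001],[0,[0.7,0.92,0.076],-0.001],[0,[0.7,0.92,0.076],-0.001]]' >/dev/null; python3 - <<'E'
from h import *
f=grab('wrist');pickle.dump(f,open('w4.pkl','wb'));
i=cv2.resize(f['img'],None,fx=1.4,fy=1.4,interpolation=cv2.INTER_CUBIC);cv2.imwrite('pics/w4.png',i[:,:,::-1])
E
python3 go.py .5996 -.1234 .118 84.2
```

```text
t 10.95 pos [ 0.5952 -0.1194  0.1197] close 84.47 tilt -1.0 F [ 0.1 -1.  -0.6] w 0.261 g 60.32081365585327
shift [0.04  0.029 0.014] roll 0.0015
```

View pics/w4.png

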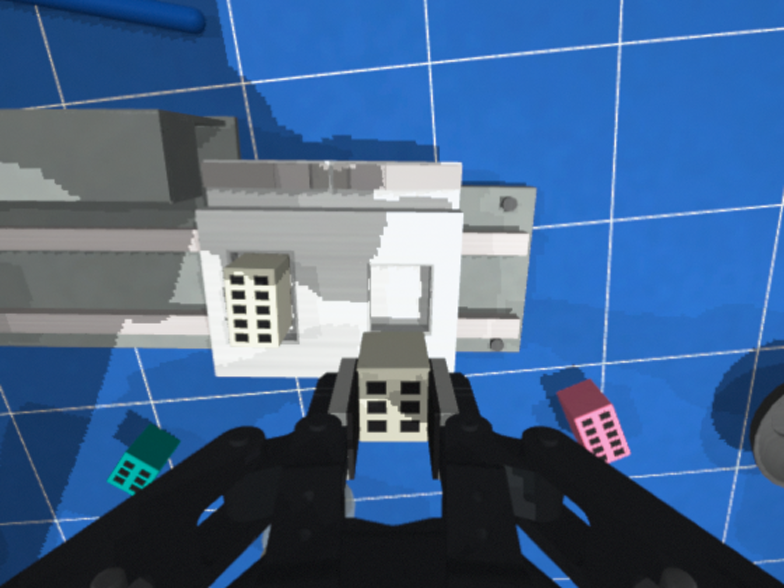

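Wrist view: the long housing is seated at (258,300). The short pocket opening is at (370,265)-(431,330), and the held short housing's top is at (358,369)-(427,441).

```bash
python3 - <<'E'
from fit2 import *
f=pickle.load(open('w4.pkl','rb'))
L=[(.018,-.0195),(.018,-.0505),(-.018,-.0505),(-.018,-.0195),(.045,-.065),(-.045,.065),(.045,.065)]
v=fitc(f,L,U([(370,265),(433,265),(431,330),(369,330),(463,212),(216,377),(196,210)]))
p=U([(358,369),(429,369),(427,441),(360,441)])
for z in (.1325,.134):
  o=least_squares(lambda v:near(w2px(f,rect(.028,.024,z,*v)),p).ravel(),[.597,-.12,-.1]);print(o.x,np.degrees(o.x[2])+90,o.fun.round(1))
  c=carr(v,[(0,-.035)])[0,:2]; a=f['state']['tool_rot'];M=R.from_quat(np.roll(a,-1)).as_matrix()
  print('shift units',(M.T@np.r_[c-o.x[:2],0]/.12).round(3))
E
```

```text
carrier [ 0.6034 -0.0881 -0.1001] rail deg 84.26452973358234 [[0.0, -0.2], [-0.9, 0.1], [-1.1, 0.9], [1.3, 0.7], [0.2, -0.6], [0.9, -1.0], [-0.2, 0.0]]
long [ 0.60689733 -0.05330886] short [ 0.59990182 -0.12295843]
[ 0.59243567 -0.11866191 -0.09458083] 84.58091779913079 [-1.2 -0.4  1.2 -0.4  1.1  0.6 -1.1  0.5]
shift units [ 0.065  0.03  -0.   ]
[ 0.59334888 -0.11874926 -0.09458177] 84.58086354132504 [-1.5 -0.7  1.5 -0.7  1.4  0.9 -1.4  0.9]
shift units [ 0.058  0.03  -0.   ]
```

```bash
python3 -m pendant '[[0,[0.062,0.03,0.1],0.002],[0,[0.062,0.03,0.38],0.002],[0,[0.062,0.03,0.43],0.002],[0,[0.062,0.03,0.47],0.002],[0,[0.062,0.03,0.5],0.002],[0,[0.062,0.03,0.53],0.002],[0,[0.062,0.03,0.56],0.002],[0,[0.062,0.03,0.57],0.002],[0,[0.062,0.03,0.57],0.002]]'; python3 go.py .5999 -.1232 .05 84.2
```

```text
time: 11.85
tool_pos: [0.6033, -0.1258, 0.0519]
tool_rot: [-0.0, 0.999, -0.052, 0.0]
contact_force: [-0.0, -0.1, -0.7]
gripper_width: 0.262
grasp_force: 60.3
t 11.85 pos [ 0.6033 -0.1258  0.0519] close 84.0 tilt -1.0 F [-0.  -0.1 -0.7] w 0.262 g 60.31901836395264
shift [-0.03  -0.019  0.016] roll -0.0011
```

```bash
python3 -m pendant '[[0,[-0.006,-0.016,0],0.0],[0,[-0.006,-0.016,0.012],0],[0,[-0.006,-0.016,0.025],0],[0,[-0.006,-0.016,0.035],0],[0,[-0.006,-0.016,0.035],0]]'; python3 go.py .5999 -.1232 .05 84.2
```

```text
time: 12.35
tool_pos: [0.6031, -0.1238, 0.0502]
tool_rot: [-0.0, 0.999, -0.052, -0.0]
contact_force: [-5.9, 1.5, 12.6]
gripper_width: 0.262
grasp_force: 61.9
t 12.35 pos [ 0.6031 -0.1238  0.0502] close 84.02 tilt -1.0 F [-5.9  1.5 12.6] w 0.262 g 61.91391348838806
shift [-0.027 -0.002  0.001] roll -0.001
```

```bash
python3 -m pendant '[[0.5,[0,0,0],0],[0.5,[0,0,0],0],[0.5,[0,0,0],0],[0.5,[0,0,-0.1],0],[0.5,[0,0,-0.3],0],[0.5,[0,0,-0.6],0],[0.5,[0,0,-0.6],0]]';python3 - <<'E'
from h import *
f=grab('wrist');pickle.dump(f,open('w5.pkl','wb'));
i=cv2.resize(f['img'],None,fx=1.4,fy=1.4,interpolation=cv2.INTER_CUBIC);cv2.imwrite('pics/w5.png',i[:,:,::-1])
E
python3 go.py .590 -.203 .118 84.2
```

```text
time: 13.05
tool_pos: [0.6066, -0.125, 0.1267]
tool_rot: [0.001, 0.999, -0.052, 0.005]
contact_force: [0.7, -0.7, 0.1]
gripper_width: 0.501
grasp_force: 0.0
t 13.1 pos [ 0.6052 -0.1246  0.1241] close 84.01 tilt -1.0 F [-0.2  0.2 -0.9] w 0.503 g 0.0
shift [-0.058  0.663  0.052] roll -0.0011
```

View pics/w5.png

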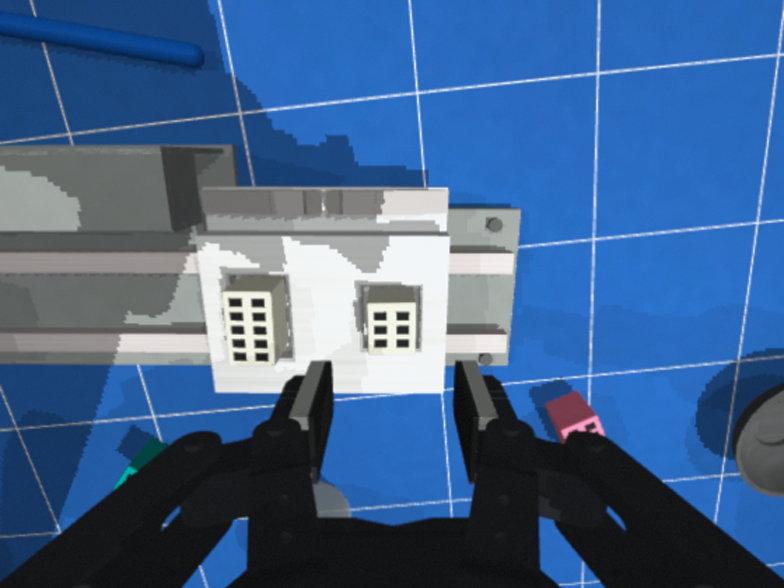

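Both housings stand upright in their pockets, long at (252,325) and short at (392,320), and the gripper is clear. Next, behind the push face with closed fingers.

```bash
python3 -m pendant '[[0.2,[-0.06,0.35,0],0],[0,[-0.06,0.67,0],0],[0,[-0.06,0.67,0.3],0],[0,[-0.06,0.67,0.6],0],[0,[-0.06,0.67,0.76],0],[0,[-0.06,0.67,0.76],0],[0,[-0.06,0.67,0.76],0]]';python3 go.py .5935 -.185 .032 84.2
```

```text
time: 13.8
tool_pos: [0.5868, -0.2028, 0.0279]
tool_rot: [-0.0, 0.999, -0.052, -0.001]
contact_force: [0.7, -0.6, 0.9]
gripper_width: 0.002
grasp_force: 0.0
t 13.8 pos [ 0.5868 -0.2028  0.0279] close 84.0 tilt -1.0 F [ 0.7 -0.6  0.9] w 0.002 g 0.0
shift [ 0.04  -0.153 -0.034] roll -0.0011
```

```bash
python3 -m pendant '[[0,[0.04,-0.02,-0.03],-0.001],[0,[0.04,-0.06,-0.03],-0.001],[0,[0.04,-0.1,-0.03],-0.001],[0,[0.04,-0.13,-0.03],-0.001],[0,[0.04,-0.16,-0.03],-0.001],[0,[0.04,-0.19,-0.03],-0.001],[0,[0.04,-0.22,-0.03],-0.001],[0,[0.04,-0.25,-0.03],-0.001],[0,[0.04,-0.25,-0.03],-0.001]]'; python3 go.py .6 -.1 .032 84.2
```

```text
time: 14.7
tool_pos: [0.595, -0.1731, 0.0319]
tool_rot: [-0.0, 0.999, -0.05, -0.0]
contact_force: [1.7, -1.0, -0.1]
gripper_width: 0.0
grasp_force: 0.0
t 14.7 pos [ 0.595  -0.1731  0.0319] close 84.21 tilt -1.0 F [ 1.7 -1.  -0.1] w 0.0 g 0.0
shift [-0.02  -0.611 -0.001] roll 0.0001
```

```bash
python3 -m pendant '[[0,[0,-0.03,0],0],[0,[0,-0.06,0],0],[0,[0,-0.09,0],0],[0,[0,-0.12,0],0],[0,[0,-0.15,0],0],[0,[0,-0.18,0],0],[0,[0,-0.21,0],0],[0,[0,-0.24,0],0],[0,[0,-0.27,0],0],[0,[0,-0.3,0],0]]'; python3 -m pendant '[[0,[0,-0.03,0],0],[0,[0,-0.06,0],0],[0,[0,-0.09,0],0],[0,[0,-0.12,0],0],[0,[0,-0.15,0],0],[0,[0,-0.18,0],0],[0,[0,-0.21,0],0],[0,[0,-0.24,0],0],[0,[0,-0.27,0],0],[0,[0,-0.3,0],0]]'; python3 -m pendant '[[0,[0,-0.03,0],0],[0,[0,-0.06,0],0],[0,[0,-0.06,0],0]]'
```

```text
time: 15.7
tool_pos: [0.5989, -0.1376, 0.0321]
tool_rot: [0.0, 0.999, -0.051, 0.0]
contact_force: [1.4, -3.0, -0.4]
gripper_width: 0.003
grasp_force: 1.1
time: 16.7
tool_pos: [0.6025, -0.1018, 0.0321]
tool_rot: [0.0, 0.999, -0.051, 0.0]
contact_force: [1.2, -2.2, 0.3]
gripper_width: -0.001
grasp_force: 1.1
time: 17.0
tool_pos: [0.6029, -0.094, 0.0319]
tool_rot: [-0.0, 0.999, -0.05, -0.0]
contact_force: [0.3, -0.5, 0.4]
gripper_width: 0.002
grasp_force: 0.1
```

```bash
for i in 1; do :; done; python3 -m pendant '[[0,[0,-0.025,0],0],[0,[0,-0.05,0],0],[0,[0,-0.075,0],0],[0,[0,-0.1,0],0]]'; python3 -m pendant '[[0,[0,-0.025,0],0],[0,[0,-0.05,0],0],[0,[0,-0.075,0],0],[0,[0,-0.1,0],0]]'
```

```text
time: 17.4
tool_pos: [0.6039, -0.0842, 0.0319]
tool_rot: [0.002, 0.999, -0.05, -0.0]
contact_force: [-1.9, -8.9, 1.1]
gripper_width: -0.005
grasp_force: 4.5
time: 17.8
tool_pos: [0.6051, -0.073, 0.032]
tool_rot: [0.002, 0.999, -0.051, -0.0]
contact_force: [-1.0, -9.7, 0.4]
gripper_width: -0.004
grasp_force: 4.9
```

```bash
python3 -m pendant '[[0,[0,-0.02,0],0],[0,[0,-0.04,0],0],[0,[0,-0.06,0],0]]'; python3 -m pendant '[[0,[0,-0.02,0],0],[0,[0,-0.04,0],0],[0,[0,-0.06,0],0]]'
```

```text
time: 18.1
tool_pos: [0.6059, -0.0659, 0.032]
tool_rot: [0.002, 0.999, -0.051, -0.0]
contact_force: [-1.1, -9.9, 0.7]
gripper_width: 0.005
grasp_force: 5.0
time: 18.4
tool_pos: [0.6066, -0.0589, 0.032]
tool_rot: [0.002, 0.999, -0.051, -0.0]
contact_force: [-0.4, -10.9, -0.0]
gripper_width: -0.002
grasp_force: 5.1
```

```bash
python3 -m pendant '[[0,[0,-0.02,0],0],[0,[0,-0.04,0],0],[0,[0,-0.06,0],0]]'|egrep 'pos|cont'; python3 -m pendant '[[0,[0,-0.015,0],0],[0,[0,-0.03,0],0],[0,[0,-0.045,0],0]]'|egrep 'pos|cont'
```

```text
tool_pos: [0.6075, -0.0509, 0.0319]
contact_force: [-0.7, -7.1, 1.0]
tool_pos: [0.608, -0.0457, 0.0319]
contact_force: [-0.6, -7.4, 0.4]
```

```bash
python3 -m pendant '[[0,[0,-0.015,0],0],[0,[0,-0.03,0],0]]'|egrep 'pos|cont';python3 -m pendant '[[0,[0,-0.015,0],0],[0,[0,-0.03,0],0]]'|egrep 'pos|cont'
```

```text
tool_pos: [0.6084, -0.0421, 0.0319]
contact_force: [-0.8, -7.6, -0.2]
tool_pos: [0.6088, -0.0385, 0.032]
contact_force: [-0.6, -8.2, -0.5]
```

```bash
python3 -m pendant '[[0,[0,-0.008,0],0],[0,[0,-0.015,0],0]]'|egrep 'pos|cont'
```

```text
tool_pos: [0.609, -0.0367, 0.0319]
contact_force: [0.3, -7.7, 0.4]
```

```bash
python3 -m pendant '[[0,[0,-0.008,0],0],[0,[0,-0.015,0],0]]'|egrep 'pos|cont'
```

```text
tool_pos: [0.6092, -0.0348, 0.0319]
contact_force: [-0.8, -6.3, 0.9]
```

```bash
python3 -m pendant '[[0,[0,-0.006,0],0],[0,[0,-0.012,0],0],[0,[0,-0.012,0],0]]'|egrep 'pos|cont'
```

```text
tool_pos: [0.6095, -0.0317, 0.0319]
contact_force: [1.4, -2.2, -0.5]
```

```bash
python3 -m pendant '[[0,[0,-0.006,0],0],[0,[0,-0.012,0],0],[0,[0,-0.012,0],0]]'|egrep 'pos|cont'
```

```text
tool_pos: [0.6095, -0.03, 0.0319]
contact_force: [0.6, -0.8, -0.5]
```

```bash
python3 -m pendant '[[0,[0,-0.006,0],0],[0,[0,-0.012,0],0],[0,[0,-0.012,0],0]]'|egrep 'pos|cont'
```

```text
tool_pos: [0.6097, -0.0287, 0.0319]
contact_force: [-0.2, -0.3, 1.1]
```

```bash
python3 -m pendant '[[0,[0,-0.006,0],0],[0,[0,-0.01,0],0],[0,[0,-0.01,0],0]]'|egrep 'pos|cont'
```

```text
tool_pos: [0.6098, -0.028, 0.0319]
contact_force: [-0.7, -2.3, -0.2]
```

```bash
python3 -m pendant '[[0,[0,-0.006,0],0],[0,[0,-0.012,0],0],[0,[0,-0.012,0],0]]'|egrep 'pos|cont'
```

```text
tool_pos: [0.6099, -0.0276, 0.032]
contact_force: [-0.4, -6.4, 0.5]
```

```bash
python3 -m pendant '[[0,[0,-0.006,0],0],[0,[0,-0.01,0],0],[0,[0,-0.01,0],0]]'|egrep 'pos|cont'
```

```text
tool_pos: [0.6099, -0.0273, 0.032]
contact_force: [-1.1, -9.2, 0.8]
```

The force drops at the notch and then rises stiffly without travel, so the carrier is seated. I'll back off, rise and look.

```bash
python3 -m pendant '[[0,[0,0.05,0],0],[0,[0,0.2,0],0],[0,[0,0.45,0],0],[0,[0,0.45,-0.3],0],[0,[0,0.45,-0.7],0],[0,[0,0.45,-0.9],0],[0,[0,0.45,-0.9],0],[0,[0,0.45,-0.9],0]]'|egrep 'time|pos|cont'; python3 - <<'E'
from h import *
f=grab('wrist');g=grab('top');pickle.dump(f,open('w6.pkl','wb'))
a=f['img'];b=g['img'][110:290,110:410]
b=cv2.resize(b,(560,336));i=np.vstack([cv2.resize(a[:260],(560,260)),b])
cv2.imwrite('pics/w6.png',i[:,:,::-1])
E
```

```text
time: 22.4
tool_pos: [0.6049, -0.0794, 0.1405]
contact_force: [-0.2, 0.5, -0.4]
```

View pics/w6.png

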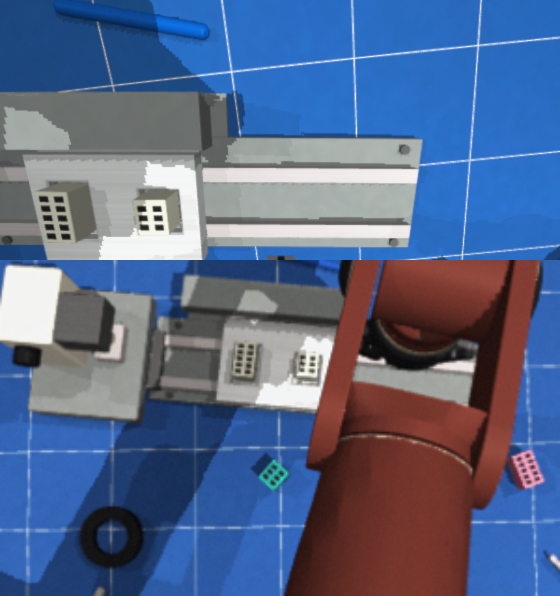

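Both housings are upright in their pockets, in the wrist view at (65,212) and (155,213). The carrier sits at the station and the robot is clear, so I'm handing in.

```bash
python3 -c "
from plant import manip
print(manip.job_done())"
```

```text
the job is handed in; nothing more can be done
None
```

I stood both housings in their pockets and pushed the carrier until the force dropped and then met a stiff stop, which I took as the detent. I handed the job in at about 22 s of the 72 s with the robot clear; no verdict came back.

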